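Feel out the catch of the offcut bin

TASK

The lid of the round copper-offcut bin is latched shut. Feel along the top of the bin's grey rim with a fingertip to find the release notch, press down lightly on the catch inside the notch until the lid springs free, and leave the lid standing wide open with the catch let go. Use only fingertip contact: pinch or lift nothing, do not force the bin, and leave the things around it where they are.

Things in the scene. Friction and masses are not known exactly. Their poses are not given: they have to be found in the camera images.
- bin: Round table bin for copper offcuts, standing fast on the bench (cannot slide or tip). Origin on its axis, on the bench, z up. Steel body of 176 mm diameter, 190 mm high with the grey plastic collar on top. A flat steel lid, 120 mm across, fills the middle flush with the rim; its hinge is opposite the notch. The collar drops on at any angle, so this yaw tells nothing of the notch.
- rim (a point): Centre of the rim, on the bin's axis at rim height. The rim is the collar's flat level top, 62 to 96 mm from the axis; the collar holds tight and does not turn. The notch is cut through it, same grey: 50 mm wide along the rim, straight-sided, from 63 mm off the axis out through the outer edge. Its middle is on the side towards the robot, within 60 degrees either side of -x from the axis.
- catch (a joint): How far the catch is pressed, m: 0 up, stops at 0.006. A ribbed grey plate on the notch's floor, 8 mm below the rim, 45 mm wide, 64 to 94 mm from the axis; a shut pair of fingers fits in. It goes straight down on a spring of 1 N per mm (no preload) and comes back up when let go. At about 3 mm the lid is freed.
- lid (a joint): Opening angle of the lid, rad: 0 shut (0.01 of play), 1.35 wide open, standing. Once freed, its weak spring (under 2 N at the edge) swings the side at the notch up and over to the hinge side in some 2 s, and it stays open. It may rest lightly against a hand still over it and goes on when the hand moves off.
- flux_tub: Round white tub with yellow cap, 71 mm diameter, 40 mm high, loose on the bench beside the bin. Origin: centre of its underside. Leave alone.
- tape: Black pocket tape measure, 68 x 34 x 60 mm high, loose on the bench beside the bin. Origin: centre of its underside. Leave alone.
- pipe_frame: Small soldered copper pipe frame, 100 x 90 mm on the bench and 93 mm high, two 15 mm pipes lying along its x joined by a hoop, loose beside the bin. Origin: centre of its footprint, at bench height. Leave alone.
- solder_reel: Reel of solder wire standing on its flange, 60 mm diameter, 42 mm high, loose on the bench beside the bin. Origin: centre of its underside. Leave alone.

How it is judged:
By the outcome, as a careful person would: the job done as asked, in the order asked, and still so for the second after the job is handed in, with the robot touching nothing.
It also fails if it takes over 64 s, if anything falls off the work surface, if the arm or the gripper's body presses on something with over 40 N, if the wrist force passes 120 N, or if a joint passes its speed limit or range.

ROBOT

A 6-joint arm with a two-finger parallel gripper is mounted at the origin on the work surface. World frame = base frame: x ahead of the robot, y to its left, z up, the work surface at z = 0. Lengths are in m, angles in rad, forces in N, time in s.
With the tool pointing down it reaches from about 0.375 to 0.975 m from the base axis. Payload 3.8 kg.
Tool frame: the origin (TCP) lies midway between the tips of the shut fingers; the grasp point (between the pads) lies 19 mm behind it; z points along the fingers, y is the line along which they close (so a half turn about z gives the same grasp; the last joint's range is limited). The gripper opens to 88 mm and grips with 3 to 60 N. Pads are 18 mm wide; open, the fingers measure 123 mm over their backs; the gripper's body (75 mm by 187 mm) begins 45 mm behind the grasp point.
Start: joints at [-1.311, 0.264, 1.604, -0, 1.274, -0.037], TCP at [0.197, -0.645, 0.239] pointing down, gripper open.
Joint ranges: [-2.63, 2.63], [-0.94, 2.18], [0.31, 2.57], [-1.31, 4.45], [0, 2.66], [-2.55, 2.55]. Speed limits (rad/s): [2.57, 2.57, 3.14, 3.14, 3.14, 3.14].

INTERFACE

Orientations are given as a rotation vector (axis times angle).
In Python, from cell import manip, inverse_kinematics, cams, order gives the robot as it stands. Calls block until the motion is done:
- manip.move_pose(position, orientation): joint-space move of the TCP to a pose.
- manip.move_linear(position, rate=0.15, rot=None): straight line of the TCP; rot=None keeps the orientation; rate is the mean speed in m/s.
- manip.set_joints(angles): joint-space move.
- manip.set_gripper(opening, force=None): finger opening in m; force is the grip in N (None keeps the last); returns when the fingers have stopped.
- manip.dwell(seconds).
- inverse_kinematics(position, orientation): joint angles nearest the present ones, or None.
- manip.state(): the state.
- cams.capture(name): name is "scene" or "top" or "wrist"; returns a dict with "image" (384x512x3 uint8, blue, green, red), "z_map" (384x512 float32, m along the optical axis (not along the pixel's ray), 0 where there is no reading), "intrinsics" (3x3 intrinsics, pixels), "position" and "orientation" of the camera in the world; the wrist camera has in their place "T_tool_cam" (4x4, takes a point from camera to tool coordinates, whose origin is the TCP and whose axes are the flange's). Camera axes: x right, y down, z forward; pixel columns grow to the right and rows downward; lengths in m; the calibration is good to about 2 mm. A picture is of the moment at which its call begins: read the wrist's pose just before it.
A pose or a line that the arm cannot do raises manip.IKError and nothing moves.
- order.close_job(): hands the job in; it is judged then, once.
The state is a dict: "clock": time; "joint_pos": joint angles; "joint_velocities": joint speeds; "tau": joint torques, N m; "tool_pos": TCP position; "tcp_rot": TCP orientation; "contact_force": force on the tool from outside, world axes, zero at the start; "moment": the same for the moment, N m; "gripper_width": finger opening in m; "grasp_force": force on a finger pad.
Only numpy, scipy, OpenCV 4.12 (cv2) and the standard library are available. Lean on these libraries where they do the work, as an engineer would, in place of code of your own. Each camera call takes 0.05 s, during which the arm holds its last target. There are 200 camera calls.

## Working session

There is one attempt and no reset: what is moved stays moved. The work goes in short steps, each a Python script; the robot and the scene stay as the last script left them, time stands still between calls to the robot, and variables do not carry over. Pictures are saved under pics/ and viewed, at most 10 in all, crops included, and the job is handed in when it is done.

```bash
ls; mkdir -p pics; python3 - <<'E'
from cell import manip,cams
import cv2,numpy as np
a=[]
for n in("scene","top"):
    c=cams.capture(n); a.append(c["image"]); np.savez(f"pics/{n}.npz",**c); print(n,c["position"],c["orientation"],c["intrinsics"].tolist())
cv2.imwrite("pics/a.png",cv2.resize(np.hstack(a),(800,300)))
cv2.imwrite("pics/top.png",a[1])
s=manip.state();print(s)
E
```

```text
pics
scene [ 1.09805534 -0.64309502  0.68255724] [-2.06217928 -0.68891969  0.34789267] [[484.1514173029158, 0.0, 252.26903012344349], [0.0, 484.1514173029158, 199.2211088404429], [0.0, 0.0, 1.0]]
top [0.51580428 0.06842022 1.07205017] [-2.22234188  2.17119628 -0.09019035] [[431.84270573445406, 0.0, 248.80395906821246], [0.0, 431.84270573445406, 190.72985473337567], [0.0, 0.0, 1.0]]
{'clock': 0.1, 'joint_pos': array([-1.31089206e+00,  2.64674542e-01,  1.60518656e+00, -3.28630689e-05,
        1.27373504e+00, -3.69037708e-02]), 'joint_velocities': array([ 0.00149396, -0.00070331, -0.0027957 ,  0.00077931,  0.00066936,
       -0.0006963 ]), 'tau': array([-3.77812307e-05, -5.03622365e+01, -3.58072150e+01,  7.31276907e-02,
        2.33419955e-02, -5.43512465e-05]), 'tool_pos': array([ 0.19724027, -0.64488047,  0.23754221]), 'tcp_rot': array([-3.10509330e+00, -4.64236621e-01,  3.98959251e-04]), 'contact_force': array([-0.30804272, -0.14810077, -0.85222997]), 'moment': array([-0.02518141,  0.05740142, -0.0332332 ]), 'grasp_force': 0.0, 'gripper_width': 0.08778773761890413}
```

View pics/a.png

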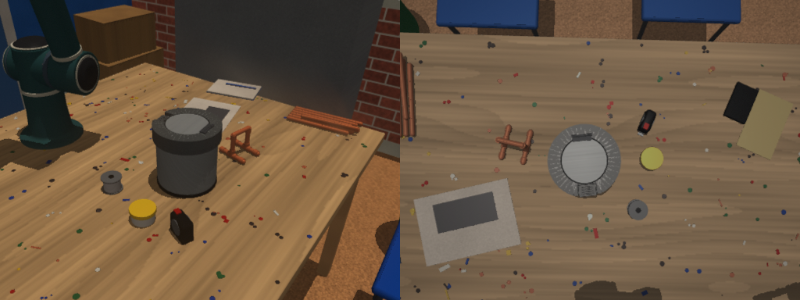

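View pics/top.png

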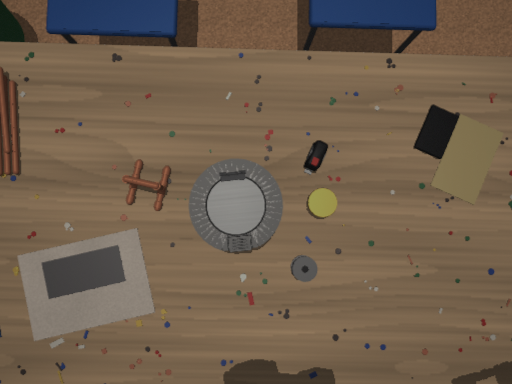

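The top view shows the bin's collar centred near (236,206). A ribbed patch sits near (240,243), on the robot side, and a dark hinge-like block near (233,175). The tub, tape, frame and reel stand clear of it. Next I'll measure the rim and check the depth around it.

```bash
cat > h.py <<'E'
import numpy as np,cv2
from scipy.spatial.transform import Rotation as R
def cloud(c):
    z=c["z_map"];K=c["intrinsics"];v,u=np.indices(z.shape)
    p=np.stack([(u-K[0,2])/K[0,0]*z,(v-K[1,2])/K[1,1]*z,z],-1)
    return p@R.from_rotvec(c["orientation"]).as_matrix().T+c["position"]
E
python3 - <<'E'
from h import *
for n in("top","scene"):
    c=np.load(f"pics/{n}.npz");P=cloud(c);ok=c["z_map"]>0
    m=ok&(abs(P[...,2]-.19)<.012)&(P[...,0]>.2)&(P[...,0]<.9)&(abs(P[...,1])<.35)
    k,l,s,ce=cv2.connectedComponentsWithStats(m.astype(np.uint8));i=1+s[1:,4].argmax();m=l==i
    pts=P[m]; cnt=max(cv2.findContours(m.astype(np.uint8),0,1)[0],key=len)[:,0]
    q=P[cnt[:,1],cnt[:,0]]; (cx,cy),r=cv2.minEnclosingCircle(q[:,:2].astype(np.float32))
    print(n,cx,cy,r,np.median(pts[:,2]))
    d=P[...,:2]-[cx,cy];rr=np.hypot(*np.moveaxis(d,-1,0));th=np.degrees(np.arctan2(-d[...,1],-d[...,0]))
    for a in range(-180,180,8):
        s=ok&(rr>.068)&(rr<.09)&(abs(th-a)<4)&(P[...,2]>.1)
        print((a,round(np.median(P[s][:,2])*1e3,1) if s.any() else None),end=" ")
    print()
    for nm,z0,z1 in(("obs",.02,.15),):
        k,l,s,ce=cv2.connectedComponentsWithStats((ok&(P[...,2]>z0)&(P[...,2]<z1)&(rr>.1)&(rr<.4)).astype(np.uint8))
        for j in range(1,k):
            if s[j,4]>80: print(P[l==j].mean(0).round(3),s[j,4])
c=np.load("pics/top.npz")["image"];cv2.imwrite("pics/c.png",cv2.resize(c[150:260,180:295],None,fx=5,fy=5,interpolation=2))
E
```

```text
top 0.544247567653656 0.0809408649802208 0.09644445776939392 0.19001637945669514
(-180, np.float64(190.0)) (-172, np.float64(189.6)) (-164, np.float64(189.9)) (-156, np.float64(190.6)) (-148, np.float64(190.0)) (-140, np.float64(190.0)) (-132, np.float64(190.5)) (-124, np.float64(189.8)) (-116, np.float64(190.1)) (-108, np.float64(189.8)) (-100, np.float64(190.0)) (-92, np.float64(190.0)) (-84, np.float64(190.1)) (-76, np.float64(190.2)) (-68, np.float64(190.0)) (-60, np.float64(190.2)) (-52, np.float64(189.7)) (-44, np.float64(190.2)) (-36, np.float64(190.3)) (-28, np.float64(189.5)) (-20, np.float64(189.9)) (-12, np.float64(189.0)) (-4, np.float64(181.6)) (4, np.float64(181.8)) (12, np.float64(182.1)) (20, np.float64(181.7)) (28, np.float64(189.8)) (36, np.float64(190.0)) (44, np.float64(190.0)) (52, np.float64(190.5)) (60, np.float64(190.0)) (68, np.float64(189.7)) (76, np.float64(189.7)) (84, np.float64(190.0)) (92, np.float64(189.5)) (100, np.float64(189.9)) (108, np.float64(189.7)) (116, np.float64(190.1)) (124, np.float64(190.0)) (132, np.float64(189.8)) (140, np.float64(189.6
[... 820 characters left out ...]
(188.9)) (-12, np.float64(186.2)) (-4, np.float64(180.5)) (4, np.float64(181.3)) (12, np.float64(181.3)) (20, np.float64(187.9)) (28, np.float64(188.5)) (36, np.float64(189.1)) (44, np.float64(189.2)) (52, np.float64(188.8)) (60, np.float64(188.2)) (68, np.float64(132.3)) (76, np.float64(130.3)) (84, np.float64(129.5)) (92, np.float64(128.7)) (100, np.float64(128.5)) (108, np.float64(127.6)) (116, np.float64(128.3)) (124, np.float64(129.1)) (132, np.float64(127.9)) (140, np.float64(127.7)) (148, np.float64(127.2)) (156, np.float64(127.3)) (164, np.float64(130.7)) (172, np.float64(130.5)) 
[0.596 0.288 0.064] 426
[ 0.406 -0.093  0.038] 481
[ 0.565 -0.135  0.037] 840
[ 0.681 -0.123  0.048] 822
```

View pics/c.png

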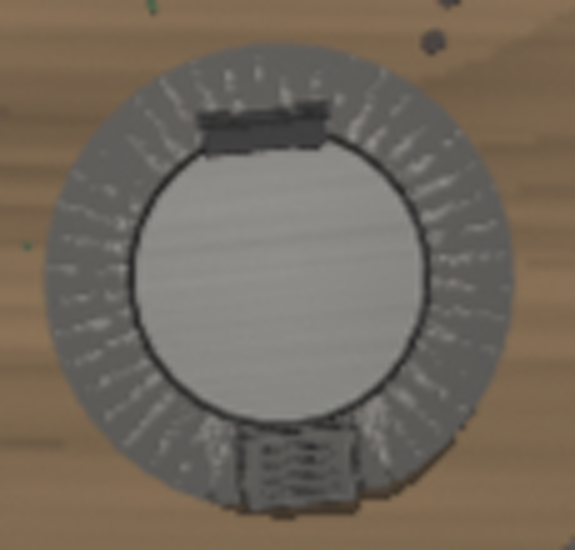

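The notch is about 8 mm deep. It shows in the crop at (298,468), roughly +6° from -x towards -y, with the hinge opposite at (265,130). I'll shut the fingers, hover over the rim beside the notch and take one close wrist look.

```bash
cat >> h.py <<'E'
C=np.array([.5440,.0800])
def rot(th,flip=False):   # tool z down, tool y tangential at notch angle th (deg from -x, towards -y)
    t=np.radians(th);rad=-np.array([np.cos(t),np.sin(t),0]);z=np.array([0,0,-1.])
    x=-rad if not flip else rad
    return R.from_matrix(np.column_stack([x,np.cross(z,x),z])).as_rotvec()
def pos(th,z,r=.079):
    t=np.radians(th);return np.array([C[0]-r*np.cos(t),C[1]-r*np.sin(t),z])
def force(m,n=5):
    f=[]
    for _ in range(n): m.dwell(.02);f.append(m.state()["contact_force"])
    return np.mean(f,0)
E
python3 - <<'E'
from h import *
from cell import manip,inverse_kinematics,cams
s=manip.state();p=s["tool_pos"]
print([inverse_kinematics(pos(0,.30),rot(0,f)) for f in(0,1)])
manip.move_linear([p[0],p[1],.36],.25)
manip.set_gripper(0,10)
f=min((0,1),key=lambda f:abs(inverse_kinematics(pos(0,.30),rot(0,f))[5]))
print("flip",f)
manip.move_pose(pos(6,.36,.13),rot(6,f))
s=manip.state();c=cams.capture("wrist");T=c["T_tool_cam"]
W=R.from_rotvec(s["tcp_rot"]).as_matrix()
c["orientation"]=R.from_matrix(W@T[:3,:3]).as_rotvec();c["position"]=W@T[:3,3]+s["tool_pos"]
np.savez("pics/w.npz",**c);cv2.imwrite("pics/w.png",c["image"])
P=cloud(c);ok=c["z_map"]>0
m=ok&(abs(P[...,2]-.19)<.006)&(np.hypot(P[...,0]-C[0],P[...,1]-C[1])<.11);Q=P[m]
(cx,cy),r=cv2.minEnclosingCircle(Q[:,:2].astype(np.float32));print("rim",cx,cy,r,np.median(Q[:,2]))
d=P[...,:2]-C;t=np.degrees(np.arctan2(-d[...,1],-d[...,0]));rr=np.hypot(d[...,0],d[...,1])
n=ok&(P[...,2]<.186)&(P[...,2]>.176)&(rr>.066)&(rr<.092)
print("notch",P[n].mean(0),np.percentile(t[n],[1,50,99]),n.sum())
print(s["clock"],s["tool_pos"],s["joint_pos"],force(manip,3),force(manip,3),manip.state()["gripper_width"])
E
```

```text
[array([ 1.17577512e-01, -1.62539510e-01,  1.93860148e+00, -4.44089210e-16,
        1.36553068e+00,  1.68837384e+00]), array([ 1.17577512e-01, -1.62539510e-01,  1.93860148e+00, -4.44089210e-16,
        1.36553068e+00, -1.45321881e+00])]
flip 1
rim 0.5430272221565247 0.07828947901725769 0.09612106531858444 0.1906989341904157
notch [0.4660752  0.06851505 0.18264326] [-7.99683065  8.22184799 25.95160736] 882
4.6667 [0.41500046 0.06595903 0.36001869] [ 9.84778423e-02 -2.87383941e-01  1.93085674e+00 -1.85246732e-04
  1.49813565e+00 -1.57587252e+00] [ 0.15193789  0.38298189 -0.35522185] [ 0.13534207 -0.01989913 -0.20978883] -4.697980822688478e-05
```

View pics/w.png

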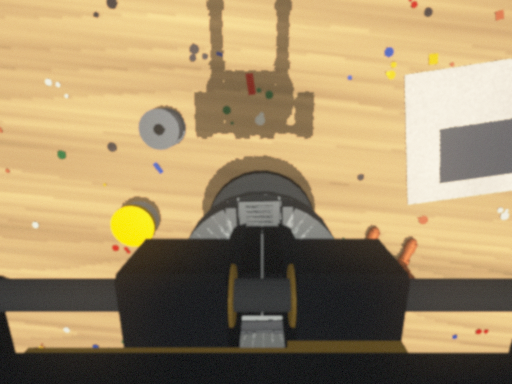

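The wrist view shows the ribbed catch at (260,212), straight ahead of the gripper, and the hinge block at (262,330) behind the fingers. The notch angle comes out at about 7.5°. Next I'll make a light touch on the rim and feel along it.

```bash
sed -i 's/^C=.*/C=np.array([.5432,.0787])/' h.py; python3 - <<'E'
from h import *
from cell import manip
th=-27.
manip.move_pose(pos(th,.30),rot(th,1)); manip.move_linear(pos(th,.200),.15)
manip.dwell(.15);b=force(manip,8);z=.200;print("base",b,manip.state()["clock"])
while z>.183:
    z-=.0005;manip.move_linear(pos(th,z),.02);f=force(manip,3)-b
    if f[2]>1.2:break
zr=z;print("touch",z,manip.state()["tool_pos"],f,manip.state()["clock"])
while th<20:
    th+=1.5;manip.move_linear(pos(th,z),.05,rot(th,1));f=force(manip,3)-b
    s=manip.state();print(th,round(z,4),s["tool_pos"].round(4)[2],f.round(1),round(s["clock"],1))
    if max(abs(f))>8:print("hard");break
    if f[2]<.5:
        z-=.0005
        if zr-z>.003:print("dropped");break
    elif f[2]>2.5:z+=.0003
E
```

```text
base [ 0.27629894 -0.14373904  0.0324764 ] 6.5917
touch 0.19 [0.47284646 0.11458006 0.19040567] [-1.61411447 -0.21808933  3.57883186] 12.5917
-25.5 0.19 0.1904 [-0.5  0.9  3.5] 12.9
-24.0 0.1903 0.1904 [0.4 0.4 2.9] 13.2
-22.5 0.1906 0.1904 [-0.5 -0.3  2.5] 13.5
-21.0 0.1909 0.1904 [-0.6  0.4 -0.6] 13.8
-19.5 0.1904 0.1904 [-0.3  0.   0.5] 14.1
-18.0 0.1904 0.1904 [-0.4 -0.5  1.3] 14.4
-16.5 0.1904 0.1904 [-0.2 -0.1  1.4] 14.7
-15.0 0.1904 0.1904 [-0.3 -0.3  1.4] 15.0
-13.5 0.1904 0.1904 [-0.1 -0.1  1.8] 15.3
-12.0 0.1904 0.1904 [-0.  -0.3  1.6] 15.6
-10.5 0.1904 0.1904 [-0.5  0.3  1.5] 15.9
-9.0 0.1904 0.1904 [ 0.  -0.2  1.2] 16.2
-7.5 0.1904 0.1904 [-0.5 -0.5  1.4] 16.5
-6.0 0.1904 0.1904 [-0.6 -0.2  0.8] 16.8
-4.5 0.1904 0.1903 [-0.5  0.2  1.1] 17.1
-3.0 0.1904 0.1902 [-0.  -0.4  0.3] 17.4
-1.5 0.1899 0.1898 [-0.6 -0.4 -0.4] 17.7
0.0 0.1894 0.1894 [-0.2 -0.2 -0.6] 18.0
1.5 0.1889 0.1889 [-0.5  0.4 -0.3] 18.3
3.0 0.1884 0.1884 [ 0.1 -0.1 -0.3] 18.6
4.5 0.1879 0.1879 [-0.4  0.   0.7] 18.9
6.0 0.1879 0.1879 [-0.3  0.5 -0.1] 19.2
7.5 0.1874 0.1874 [-0.2 -0.4 -0.3] 19.5
dropped
```

The fingertip dropped off the rim edge at about -3°, so the tip now sits in the notch. Next I'll press the catch lightly, watching force, depth and the lid.

```bash
python3 - <<'E'
from h import *
from cell import manip,cams
th=7.5
def lid():
    P=cloud(c:=cams.capture("scene"));return int((( c["z_map"]>0)&(P[...,2]>.197)&(P[...,2]<.32)&(np.hypot(P[...,0]-C[0]-.03,P[...,1]-C[1])<.06)).sum())
b=force(manip,8);n0=lid();z=.1840;manip.move_linear(pos(th,z),.02);print(n0,b)
while z>.1775:
    z-=.0005;manip.move_linear(pos(th,z),.02);f=force(manip,4)-b;n=lid() if z<.1802 else n0
    s=manip.state();print(round(z,4),s["tool_pos"][2].round(4),f.round(1),n,round(s["clock"],1))
    if f[2]>6 or n>n0+150:break
# let go: straight up out of the notch, then outwards
manip.dwell(.2)
manip.move_linear(pos(th,.200),.06);print(force(manip,3)-b)
manip.move_linear(pos(th,.215,.16),.12);manip.move_linear(pos(th,.30,.17),.2)
manip.dwell(2.2);c=cams.capture("scene");cv2.imwrite("pics/e.png",c["image"])
s=manip.state();print(s["clock"],lid(),force(manip,4)-b)
E
```

```text
0 [-0.19402843  0.100541    0.05513655]
0.1835 0.1835 [ 0.4  0.6 -0. ] 0 20.3
0.183 0.183 [ 0.2 -0.1  0.1] 0 20.6
0.1825 0.1825 [ 0.6 -0.1  0.1] 0 20.9
0.182 0.182 [-0.1 -0.   0.4] 0 21.3
0.1815 0.1815 [0.6 0.2 1. ] 0 21.6
0.181 0.1811 [-0.3  0.4  0.9] 0 21.9
0.1805 0.1806 [ 0.2 -0.6  1.5] 0 22.2
0.18 0.18 [-1.   0.1  2.2] 0 22.6
0.1795 0.1794 [-0.1 -0.1  1.7] 0 22.9
0.179 0.1793 [1.5 0.3 0.5] 696 23.3
[0.09300229 0.4794207  0.07293655]
27.7167 1494 [ 0.74749092 -0.09437414  0.01879419]
```

View pics/e.png

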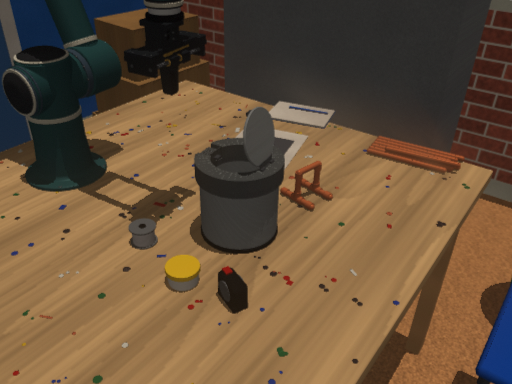

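The lid stands wide open at (259,137). The hand is clear at (170,70), and the tub, tape, frame and reel are where they were. Handing in.

```bash
python3 -c "
from cell import order
print(order.close_job())"
```

```text
the job is handed in; nothing more can be done
None
```

I found the notch by feeling along the rim and pressed the catch with about 2 N. The lid sprang free and stands wide open with the catch let go, nothing around the bin looks moved, and I handed the job in at about 28 s.

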